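# Open the touch-latch reagent cabinet

### The arm

A 6-joint arm with a two-finger parallel gripper is mounted at the origin on a cart in front of the work surface, level with it; the furniture and walls round the work are solid. World frame = base frame: x ahead of the robot, y to its left, z up, the work surface at z = 0. Lengths are in m, angles in degrees, forces in N, time in s.
With the tool pointing down it reaches from about 0.35 to 0.875 m from the base axis. Payload 4.2 kg.
Tool frame: the origin (TCP) lies midway between the tips of the shut fingers; the grasp point (between the pads) lies r.grasp_offset behind it (r.grasp_offset is the distance from the TCP to the grasp point, in m); z points along the fingers, y is the direction in which the jaws open and shut (so a half turn about z gives the same grasp; the last joint's range is limited). The gripper opens to 87 mm and grips with 3 to 60 N. Pads are 19 mm wide; open, the fingers measure 117 mm over their backs; the gripper's body (75 mm by 190 mm) begins 51 mm behind the grasp point.
Start: joints at [-58.064, 22.042, 0.453, 0, -68.411, -14.817], TCP at [0.184, -0.597, 0.223] pointing down, gripper open.
Joint ranges: [-179.83, 179.83], [-69.29, 118.12], [-61.27, 80.66], [-181.25, 117.63], [-171.15, -9.14], [-177.46, 177.46]. Speed limits (degrees/s): [159.86, 159.86, 180, 180, 180, 180].

### API

Orientations are given as a 3x3 rotation matrix whose columns are the frame's x, y, z axes.
In Python, from station import sense, optics, r gives the robot as it stands. The module is installed in compiled form; this text tells all that it offers.
- The arm moves only by the tool servo_tool, never from a script. Its argument "deltas" is a list of rows, each an object with "slide": the shift along the tool's x, y, z in units of 25 mm (1.0 is 25 mm), a list of three; "spin": the turn about the tool's z in units of 8 degrees (1.0 is 8 degrees). A call has 1 to 10 rows; each row shifts and turns the pose as measured when the row begins, along the tool's axes as they then stand; what a row does not reach is not made up. A row lasts 1/10 s, in which the tool goes at most 50 mm and 8.59 degrees, less where a joint would pass 70% of its speed; a pose out of reach is approached as far as the arm can. A call is refused whole if a number of a shift passes 1 or a number of a turn 1, either way. A call with a gripper value outside its range is refused whole. "gripper" is the closure in counts, from 0 (fully open) to 255 (shut), set as the call begins (left out, the last holds). The fingers move at their own pace and stop on an object; the grip force is fixed at half the most. Time passes only in rows, so rows that do not move let the fingers close. It gives the time, the measured TCP pose, the force and the opening at its end, in the units of the state.
- sense(): the state, without advancing time (a new reading comes with each control period).
- optics.capture(name): name is "scene" or "top"; returns a dict with "frame" (384x512x3 uint8, red, green, blue), "camera_matrix" (3x3 intrinsics, pixels), "eye" and "rotation" of the camera in the world. Camera axes: x right, y down, z forward; pixel columns grow to the right and rows downward; lengths in m; the calibration is good to about 2 mm. A picture is of the moment at which its call begins. There is no depth.
- r.finish_job(): hands the job in, once; it reports no verdict.
The state is a dict: "time_s": time; "joints": joint angles; "joint_velocities": joint speeds; "effort": joint torques, N m; "tcp_pos": TCP position; "ee_rot": TCP orientation; "wrist_force": force on the tool from outside, world axes, zero at the start; "moment": the same for the moment, N m; "gripper_width": opening from 0.0 (shut) to 1.0 (fully open).
Only numpy, scipy, OpenCV 4.12 (cv2) and the standard library are available. Lean on these libraries where they do the work, as an engineer would, in place of code of your own. Each camera call takes 0.05 s, during which the arm holds its last target.

### The job

My gloves are contaminated, so please open the small bench cabinet for me at the compartment where the brown bottle with the blue cap stands: press gently on the metal plate near the top of that clear door until its touch catch lets go, then draw back so that the door springs ajar by itself. After that put a fingertip behind the door's free edge and swing it wide open, about square to the cabinet front. Use fingertips only, grasp nothing, leave the other door shut, and do not shift the bottles in the cabinet or the things on the bench.

Things in the scene. Friction and masses are not known exactly. Their poses are not given: they have to be found in the camera images.
- cabinet: Bench cabinet, 160 deep x 320 wide x 200 mm high, fixed; white shell and divider, clear top, two clear handle-less doors. Origin: centre of its underside. x: from the doors to the back; y: to the left seen from in front; z up. Each door: 6 mm pane, 152 mm wide, 9 to 196 mm above the bench, hinged at the outer edge, 5 mm gap between the free edges; mid-plane of the shut doors at x = -90 mm.
- press_left (a point): Where to press the left door in (cabinet +x): centre of a 24 mm square steel plate on its outer face, 108 mm from the hinge axis, 46 mm from the free edge, 174 mm above the bench; the point stays at the shut place. Takes 2 to 5 N; the catch lets go after 3 to 4 mm, stop after 6 mm. The door then follows the finger out as it draws back, the plate by some 55 mm: draw back 90 mm or more.
- press_right (a point): The same for the right door (mirror image).
- hinge_left (a point): Top end of the left door's upright hinge axis, in the door's mid-plane, 197 mm above the bench.
- hinge_right (a point): Top end of the right door's upright hinge axis, 197 mm above the bench.
- edge_left (a point): Top corner of the left door's free edge, in its mid-plane, 154.5 mm from the hinge axis; moves with the door.
- edge_right (a point): Top corner of the right door's free edge; moves with the door.
- door_left (a joint): Angle of the left door, rad: 0 latched, -0.055 pressed to the stop, about 0.5 sprung ajar (free edge some 70 mm forward), limit 1.6; grows towards the robot. Damped hinge: beyond ajar about 1 N at the edge moves it and it stays where left; it does not latch again. Behind the plate a steel hook reaches 21 mm inwards within 25 mm of the top: go behind the last 30 mm by the free edge.
- door_right (a joint): Angle of the right door, rad: the same, mirrored.
- brown_bottle_mid (a point): Centre, half-way up, of the brown reagent bottle with a blue cap inside the cabinet, 47 mm diameter, 98 mm high; loose, stands on the cabinet's floor behind one of the two doors. y in the cabinet's frame tells which: positive left, negative right.
- dark_vial_mid (a point): Centre of the small dark vial with a white cap inside the cabinet, 33 mm diameter, 73 mm high; loose, stands behind the other door.
- bench_timer_mid (a point): Centre of a white bench timer, 62 x 66 x 18 mm, loose on the bench to the right in front; leave it.
- forceps_mid (a point): Centre of steel forceps, 21 x 125 x 10 mm, loose on the bench to the right in front; leave them.
- bench_bottle_mid (a point): Centre of another brown bottle with a blue cap, 47 mm diameter, 100 mm high, loose on the open bench to the right in front of the cabinet: not the one meant; leave it.
- water_cup_mid (a point): Centre of a clear cup, 66 mm diameter, 69 mm high, loose on the bench to the left; leave it.

How it is judged:
By the outcome, as a careful person would: the job done as asked, in the order asked, and still so for the second after the job is handed in, with the robot touching nothing.
It also fails if it takes over 48 s, if anything falls off the work surface, if the arm or the gripper's body presses on something with over 40 N, if the wrist force passes 120 N, or if a joint passes its speed limit or range.

## Working session

There is one attempt and no reset: what is moved stays moved. The work goes in short steps, Python scripts to look and compute and a tool call to move; the robot and the scene stay as the last step left them, time stands still between calls to the robot, and variables do not carry over. Pictures are saved under pics/ and viewed, and the job is handed in when it is done.

Besides the shell and the picture viewer there is one more tool, called after ">>>" as name([rows], argument=value, ...), one row to a line, values as JSON. servo_tool: Moves the arm, as the interface text tells. Its arguments: {"type":"object","properties":{"deltas":{"type":"array"},"gripper":{"type":"number"}},"required":["deltas"]}

```bash
mkdir -p pics; python3 - <<'E'
from station import sense, optics, r
import cv2
s=sense(); print(s, r.grasp_offset)
for n in("scene","top"):
    c=optics.capture(n); cv2.imwrite(f"pics/{n}0.png",c["frame"][:,:,::-1]); print(n,c["camera_matrix"],c["eye"],c["rotation"])
E
```

```text
{'time_s': 0.0, 'joints': array([-5.80637015e+01,  2.20920189e+01,  3.80787138e-01, -2.79015629e-02,
       -6.84102634e+01, -1.48162825e+01]), 'joint_velocities': array([ 0.06752979,  0.03967983, -0.01602865,  0.0146117 ,  0.02605383,
       -0.01343072]), 'effort': array([ 1.06390287e-04, -3.90669858e+01,  1.87406266e+01,  4.21986893e+00,
        1.08411990e-02, -2.07815538e-04]), 'tcp_pos': array([ 0.18382473, -0.59674085,  0.22145604]), 'ee_rot': array([[-9.55743069e-01, -2.94201702e-01, -7.37395201e-04],
       [-2.94202607e-01,  9.55740900e-01,  2.03901442e-03],
       [ 1.04877241e-04,  2.16571749e-03, -9.99997649e-01]]), 'wrist_force': array([-0.12629402, -0.19634757, -0.39298548]), 'moment': array([-0.00786123, -0.02204085, -0.03421101]), 'gripper_width': 0.9992043858985865} 0.0187
scene [[418.44353004   0.         260.13027142]
 [  0.         418.44353004 190.90207419]
 [  0.           0.           1.        ]] [-0.26719119 -0.7544559   0.68392634] [[ 0.72551103 -0.27160075  0.6323502 ]
 [-0.68805022 -0.30608599  0.65795005]
 [ 0.01485381 -0.91243871 -0.40894371]]
top [[448.47899591   0.         255.95692715]
 [  0.         448.47899591 183.73243348]
 [  0.           0.           1.        ]] [0.24960303 0.11323723 1.57325601] [[-6.12405763e-05 -9.77126591e-01  2.12658463e-01]
 [-9.99999522e-01 -1.47646379e-04 -9.66384067e-04]
 [ 9.75677821e-04 -2.12658420e-01 -9.77126115e-01]]
```

View pics/scene0.png

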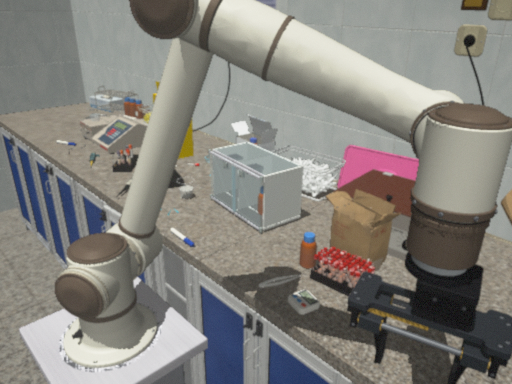

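View pics/top0.png

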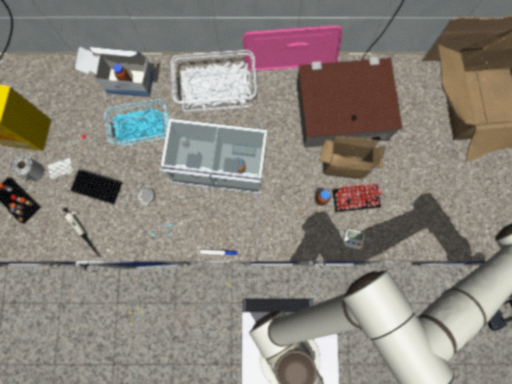

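```bash
python3 - <<'E'
import cv2
a=cv2.imread("pics/top0.png")[110:200,150:280]; cv2.imwrite("pics/topz.png",cv2.resize(a,None,fx=6,fy=6,interpolation=cv2.INTER_CUBIC))
a=cv2.imread("pics/scene0.png")[130:240,195:315]; cv2.imwrite("pics/scz.png",cv2.resize(a,None,fx=5,fy=5,interpolation=cv2.INTER_CUBIC))
E
```

```text
(no output)
```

View pics/topz.png

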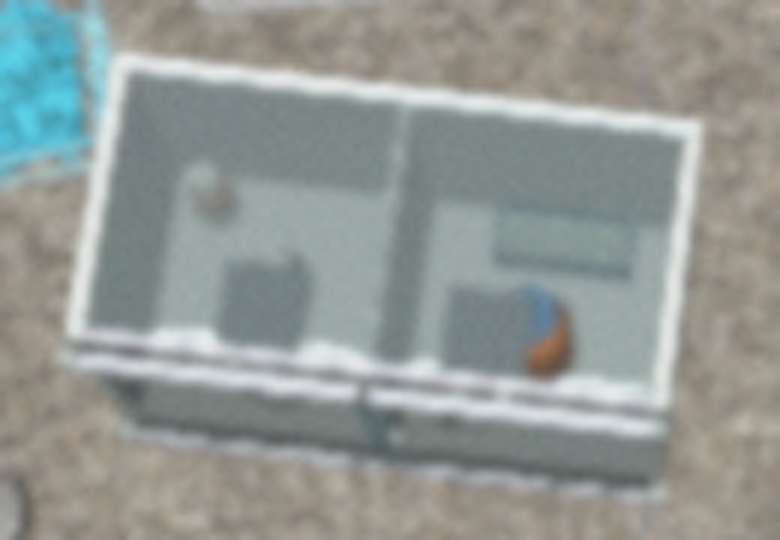

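View pics/scz.png

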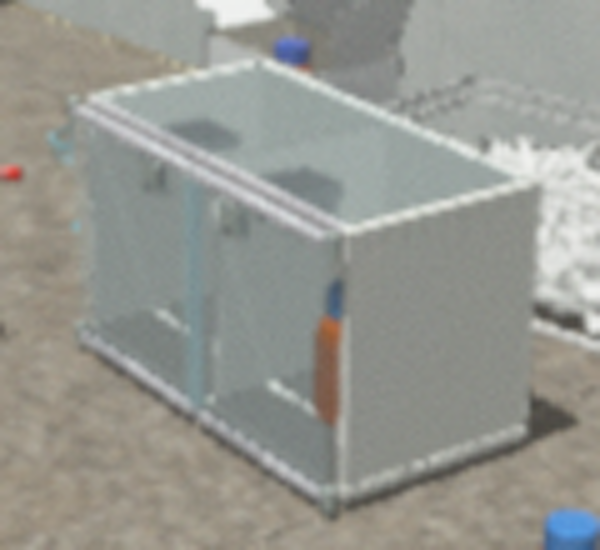

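```bash
cat > h.py <<'E'
import numpy as np
K={"scene":np.array([[418.4435,0,260.1303],[0,418.4435,190.9021],[0,0,1]]),"top":np.array([[448.479,0,255.9569],[0,448.479,183.7324],[0,0,1]])}
E={"scene":np.array([-0.26719119,-0.7544559,0.68392634]),"top":np.array([0.24960303,0.11323723,1.57325601])}
R={"scene":np.array([[0.72551103,-0.27160075,0.6323502],[-0.68805022,-0.30608599,0.65795005],[0.01485381,-0.91243871,-0.40894371]]),
"top":np.array([[-6.12405763e-05,-9.77126591e-01,2.12658463e-01],[-9.99999522e-01,-1.47646379e-04,-9.66384067e-04],[9.75677821e-04,-2.12658420e-01,-9.77126115e-01]])}
def ray(n,uv): d=R[n]@np.linalg.solve(K[n],[*uv,1]); return E[n],d
def onz(n,uv,z): e,d=ray(n,uv); return e+d*(z-e[2])/d[2]
def proj(n,p): q=K[n]@(R[n].T@(np.asarray(p)-E[n])); return q[:2]/q[2]
E
python3 - <<'E'
from h import *
f=lambda o,s,p:[(p[0]+.5)/s-.5+o[0],(p[1]+.5)/s-.5+o[1]]
T={k:onz("top",f((150,110),6,p),.2) for k,p in dict(bl=(118,55),br=(703,120),fr=(665,410),fl=(65,345)).items()}
S={k:onz("scene",f((195,130),5,p),.2) for k,p in dict(bl=(258,60),br=(540,183),fr=(345,235),fl=(75,100)).items()}
for D in(T,S):
    print({k:v[:2].round(4) for k,v in D.items()})
    for a,b in("bl br","fl fr","bl fl","br fr"),:pass
    for a,b in(("bl","br"),("fl","fr"),("bl","fl"),("br","fr")):
        d=D[b]-D[a]; print(a,b,np.linalg.norm(d).round(4),np.degrees(np.arctan2(d[1],d[0])).round(2))
# bottom at z=0
for p in((655,495),(130,432)): print(onz("top",f((150,110),6,p),0.009))
for p in((332,515),(80,345),(530,435)): print(onz("scene",f((195,130),5,p),0.0))
E
```

```text
{'bl': array([0.7636, 0.3924]), 'br': array([0.7268, 0.0771]), 'fr': array([0.5672, 0.0979]), 'fl': array([0.6022, 0.4136])}Traceback (most recent call last):
  File "<stdin>", line 7, in <module>
ValueError: too many values to unpack (expected 2)
```

```bash
python3 - <<'E'
from h import *
f=lambda o,s,p:[(p[0]+.5)/s-.5+o[0],(p[1]+.5)/s-.5+o[1]]
T={k:onz("top",f((150,110),6,p),.2) for k,p in dict(bl=(118,55),br=(703,120),fr=(665,410),fl=(65,345)).items()}
S={k:onz("scene",f((195,130),5,p),.2) for k,p in dict(bl=(258,60),br=(540,183),fr=(345,235),fl=(75,100)).items()}
for D in(T,S):
    print({k:v[:2].round(4) for k,v in D.items()}, sum(D.values())/4)
    for a,b in(("bl","br"),("fl","fr"),("bl","fl"),("br","fr")):
        d=D[b]-D[a]; print(a,b,np.linalg.norm(d).round(4),np.degrees(np.arctan2(d[1],d[0])).round(2))
for p in((655,495),(130,432)): print(onz("top",f((150,110),6,p),0.009))
for p in((332,515),(80,345),(530,435)): print(onz("scene",f((195,130),5,p),0.0))
c=(sum(T.values())/4)[:2]; th=np.radians(-6.6)
X=np.array([np.cos(th),np.sin(th)]);Y=np.array([-X[1],X[0]])
W=lambda x,y,z:np.r_[c+x*X+y*Y,z]
P=dict(pr=W(-.093,-.049,.174),hinge=W(-.09,-.157,.197),edge=W(-.09,-.0025,.197),pl=W(-.093,.049,.174))
g=lambda o,s,q:((q-o)*s).round()
for k,p in P.items(): print(k,p.round(4),g((195,130),5,proj("scene",p)),g((150,110),6,proj("top",p)))
for p in((333,300),(328,375)): pass
# bottle: blue cap in top
b=onz("top",f((150,110),6,(543,312)),.098+.005)[:2]; print("cap",b,(b-c)@X,(b-c)@Y)
E
```

```text
{'bl': array([0.7636, 0.3924]), 'br': array([0.7268, 0.0771]), 'fr': array([0.5672, 0.0979]), 'fl': array([0.6022, 0.4136])} [0.66495843 0.24525291 0.2       ]
bl br 0.3174 -96.65
fl fr 0.3177 -96.34
bl fl 0.1627 172.49
br fr 0.161 172.6
{'bl': array([0.7589, 0.3946]), 'br': array([0.721 , 0.0752]), 'fr': array([0.5628, 0.0948]), 'fl': array([0.5953, 0.4094])} [0.65949706 0.24350506 0.2       ]
bl br 0.3216 -96.76
fl fr 0.3163 -95.91
bl fl 0.1642 174.82
br fr 0.1595 172.95
[0.55965994 0.10176206 0.009     ]
[0.59785427 0.41431502 0.009     ]
[0.56308243 0.10212383 0.        ]
[0.59910292 0.41947126 0.        ]
[0.74471693 0.09038841 0.        ]
pr [0.5669 0.2073 0.174 ] [228. 219.] [457. 419.]
hinge [0.5575 0.0996 0.197 ] [331. 237.] [659. 427.]
edge [0.5753 0.2531 0.197 ] [192. 165.] [367. 394.]
pl [0.5782 0.3046 0.174 ] [147. 176.] [275. 398.]
cap [0.64645105 0.16561194] -0.009231018374192978 -0.08124035885421059
```

The bottle is in the right compartment: its cap is at cabinet y ≈ -81 mm. That matches the top view (blob at about pixel 240,166) and the scene view (260,203). I'll use the right door. First I shut the fingers and line the tool up with the cabinet.

>>> servo_tool([
  {"slide": [0, 0, 0], "spin": 1},
  {"slide": [0, 0, 0], "spin": 1},
  {"slide": [0, 0, 0], "spin": 1},
  {"slide": [-1, 0, 0], "spin": 0},
  {"slide": [-1, 0, 0], "spin": 0},
  {"slide": [-1, 0.5, 0], "spin": 0},
  {"slide": [-1, 1, 0], "spin": 0},
  {"slide": [-1, 1, 0], "spin": 0},
  {"slide": [-1, 1, 0], "spin": 0},
  {"slide": [-1, 1, 0], "spin": 0},
], gripper=255)

```text
time_s: 1.1
tcp_pos: [0.3742, -0.5068, 0.2143]
ee_rot: [[-0.989, 0.148, -0.007], [0.148, 0.989, 0.014], [0.009, 0.012, -1.0]]
wrist_force: [1.7, 0.1, 0.0]
gripper_width: 0.171
```

```bash
cat >> h.py <<'E'
c=np.array([.663,.2445]); th=np.radians(-6.7)
X=np.array([np.cos(th),np.sin(th)]);Y=np.array([-X[1],X[0]])
def W(x,y,z): return np.r_[c+x*X+y*Y,z]
def st():
    from station import sense
    s=sense(); p=s["tcp_pos"]; d=p[:2]-c
    xa=s["ee_rot"][:,0]
    print("t",round(s["time_s"],2),"world",p.round(4),"cab mm",(1000*np.array([d@X,d@Y,p[2]])).round(1),"toolx yaw rel -X",round((np.degrees(np.arctan2(xa[1],xa[0]))-173.3+180)%360-180,2),"j",s["joints"].round(1),"F",s["wrist_force"].round(2),"w",s["gripper_width"])
    return s
def contact():pass
E
python3 -c "
from h import *
st()
for k,p in dict(bb=((324,197),.1),timer=((354,239),.018)).items(): 
  q=onz('top',*p); print(k,q,(q[:2]-c)@X,(q[:2]-c)@Y)"
```

```text
t 1.1 world [ 0.3742 -0.5068  0.2143] cab mm [-199.2 -779.9  214.3] toolx yaw rel -X -1.81 j [-39.   23.3   1.3  -0.4 -68.8 -59.3] F [1.65 0.06 0.03] w 0.17116700655805878
bb [ 0.52490854 -0.11554244  0.1       ] -0.09514196944899463 -0.3736948174779441
timer [ 0.39259889 -0.22723016  0.018     ] -0.21351734411644352 -0.5000564489023819
```

>>> servo_tool([
  {"slide": [0, 1, -0.1], "spin": -0.2},
  {"slide": [0, 1, -0.1], "spin": 0},
  {"slide": [0, 1, -0.1], "spin": 0},
  {"slide": [0, 1, -0.1], "spin": 0},
  {"slide": [0, 1, -0.1], "spin": 0},
  {"slide": [0, 1, -0.1], "spin": 0},
  {"slide": [0, 1, -0.1], "spin": 0},
  {"slide": [0, 1, -0.1], "spin": 0},
  {"slide": [0, 1, -0.1], "spin": 0},
  {"slide": [0, 1, -0.1], "spin": 0},
])

```text
time_s: 2.1
tcp_pos: [0.4061, -0.2462, 0.237]
ee_rot: [[-0.993, 0.117, -0.017], [0.117, 0.993, 0.022], [0.02, 0.02, -1.0]]
wrist_force: [0.7, -0.6, -0.4]
gripper_width: 0.003
```

```bash
python3 -c "
from h import *
st()"
```

```text
t 2.1 world [ 0.4061 -0.2462  0.237 ] cab mm [-197.9 -517.3  237. ] toolx yaw rel -X -0.01 j [-12.3   7.4 -17.   -1.1 -66.8 -84. ] F [ 0.69 -0.62 -0.39] w 0.003049145480027388
```

>>> servo_tool([
  {"slide": [0, 1, 0], "spin": 0},
  {"slide": [0, 1, 0], "spin": 0},
  {"slide": [0, 1, 0], "spin": 0},
  {"slide": [0, 1, 0], "spin": 0},
  {"slide": [0, 1, 0], "spin": 0},
  {"slide": [0, 1, 0], "spin": 0},
  {"slide": [0, 1, 0], "spin": 0},
  {"slide": [0, 1, 0], "spin": 0},
  {"slide": [0, 1, 0], "spin": 0},
  {"slide": [0, 1, 0], "spin": 0},
])

```text
time_s: 3.1
tcp_pos: [0.4323, 0.0128, 0.2398]
ee_rot: [[-0.993, 0.118, -0.022], [0.118, 0.993, 0.023], [0.025, 0.02, -0.999]]
wrist_force: [-0.3, 0.3, -0.3]
gripper_width: 0.001
```

>>> servo_tool([
  {"slide": [0, 1, 0], "spin": 0},
  {"slide": [0, 1, 0], "spin": 0},
  {"slide": [0, 1, 0], "spin": 0},
  {"slide": [0, 1, 0], "spin": 0},
  {"slide": [0, 1, 0], "spin": 0},
  {"slide": [0, 1, 0], "spin": 0},
  {"slide": [0, 1, 0.3], "spin": 0},
  {"slide": [0, 0.5, 0.3], "spin": 0},
  {"slide": [0, 0, 0], "spin": 0},
  {"slide": [0, 0, 0], "spin": 0},
])

```text
time_s: 4.1
tcp_pos: [0.4511, 0.2081, 0.2247]
ee_rot: [[-0.993, 0.115, -0.029], [0.114, 0.993, 0.02], [0.031, 0.017, -0.999]]
wrist_force: [-0.3, -0.4, 1.1]
gripper_width: 0.007
```

```bash
python3 -c "
from h import *
s=st(); print(s['ee_rot'].round(3))"
```

```text
t 4.1 world [0.4511 0.2081 0.2247] cab mm [-206.2  -60.8  224.7] toolx yaw rel -X 0.15 j [  42.2   10.   -15.4   -2.2  -65.1 -137.9] F [-0.32 -0.41  1.12] w 0.007147942076458737
[[-0.993  0.115 -0.029]
 [ 0.114  0.993  0.02 ]
 [ 0.031  0.017 -0.999]]
```

>>> servo_tool([
  {"slide": [0, 0.3, 0.8], "spin": 0},
  {"slide": [0, 0.2, 0.8], "spin": 0},
  {"slide": [-0.3, 0, 0.6], "spin": 0},
  {"slide": [-0.8, 0, 0], "spin": 0},
  {"slide": [-0.6, 0, 0], "spin": 0},
  {"slide": [-0.2, 0, 0], "spin": 0},
  {"slide": [0, 0, 0], "spin": 0},
])

```text
time_s: 4.8
tcp_pos: [0.4999, 0.2098, 0.1692]
ee_rot: [[-0.992, 0.121, -0.028], [0.121, 0.992, 0.022], [0.03, 0.018, -0.999]]
wrist_force: [-0.0, 0.6, -0.5]
gripper_width: 0.001
```

```bash
python3 - <<'E'
from h import *
st()
from station import optics
import cv2
for n,(x,y,w,h) in dict(scene=(195,100,130,130),top=(150,110,130,90)).items():
    f=optics.capture(n)["frame"][y:y+h,x:x+w,::-1]; cv2.imwrite(f"pics/{n}1.png",cv2.resize(f,None,fx=4.5,fy=4.5,interpolation=cv2.INTER_CUBIC))
E
```

```text
t 4.8 world [0.4999 0.2098 0.1692] cab mm [-158.   -53.5  169.2] toolx yaw rel -X -0.23 j [  38.7   17.2  -14.2   -2.3  -59.1 -134.5] F [-0.01  0.6  -0.53] w 0.0012907188025774172
```

View pics/scene1.png

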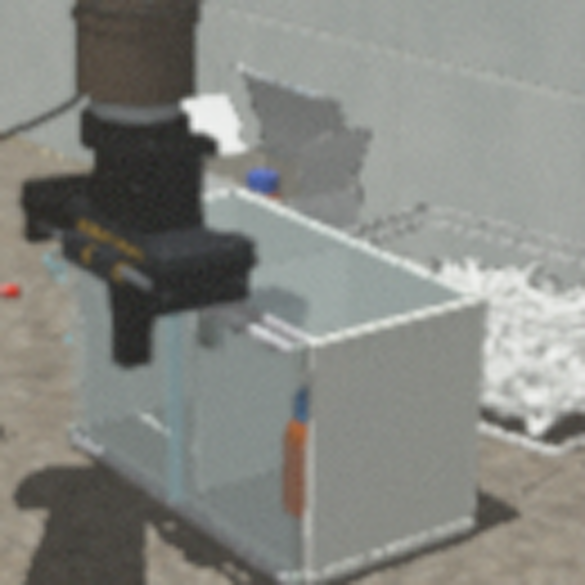

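View pics/top1.png

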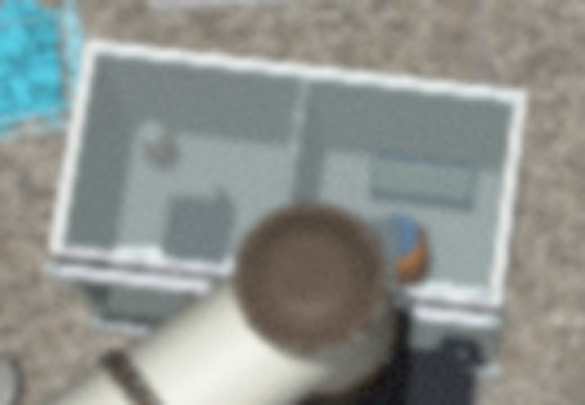

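The closed fingers are in front of the right plate (tips at about scene pixel 225,180) and the gripper body is above the cabinet top. I'll approach slowly.

>>> servo_tool([
  {"slide": [-0.5, 0.1, 0], "spin": 0},
  {"slide": [-0.5, 0.05, 0], "spin": 0},
  {"slide": [-0.4, 0, 0], "spin": 0},
  {"slide": [-0.2, 0, 0], "spin": 0},
  {"slide": [0, 0, 0], "spin": 0},
])

```text
time_s: 5.4
tcp_pos: [0.5425, 0.2094, 0.1691]
ee_rot: [[-0.993, 0.119, -0.026], [0.118, 0.993, 0.023], [0.029, 0.02, -0.999]]
wrist_force: [0.3, -0.3, 1.2]
gripper_width: 0.004
```

```bash
python3 -c "
from h import *
st()"
```

```text
t 5.4 world [0.5425 0.2094 0.1691] cab mm [-115.6  -48.9  169.1] toolx yaw rel -X -0.1 j [  36.    20.8   -8.8   -2.2  -60.9 -131.7] F [ 0.33 -0.34  1.23] w 0.003991935592969818
```

>>> servo_tool([
  {"slide": [-0.12, 0, 0], "spin": 0},
  {"slide": [-0.12, 0, 0], "spin": 0},
  {"slide": [-0.06, 0, 0], "spin": 0},
  {"slide": [0, 0, 0], "spin": 0},
])

```text
time_s: 5.8
tcp_pos: [0.5501, 0.2084, 0.1685]
ee_rot: [[-0.993, 0.119, -0.027], [0.118, 0.993, 0.022], [0.03, 0.019, -0.999]]
wrist_force: [-0.7, 0.4, 0.6]
gripper_width: 0.006
```

```bash
python3 -c "
from h import *
st()"
```

```text
t 5.8 world [0.5501 0.2084 0.1685] cab mm [-107.9  -49.1  168.5] toolx yaw rel -X -0.1 j [  35.4   21.5   -7.8   -2.2  -61.3 -131.2] F [-0.72  0.4   0.56] w 0.00614269232895556
```

>>> servo_tool([
  {"slide": [-0.08, 0, 0], "spin": 0},
  {"slide": [-0.05, 0, 0], "spin": 0},
])

```text
time_s: 6.0
tcp_pos: [0.5532, 0.208, 0.1686]
ee_rot: [[-0.993, 0.119, -0.027], [0.118, 0.993, 0.022], [0.03, 0.019, -0.999]]
wrist_force: [0.2, 0.2, 0.4]
gripper_width: 0.005
```

>>> servo_tool([
  {"slide": [-0.08, 0, 0], "spin": 0},
])

```text
time_s: 6.1
tcp_pos: [0.5552, 0.2078, 0.1686]
ee_rot: [[-0.993, 0.119, -0.027], [0.118, 0.993, 0.023], [0.03, 0.019, -0.999]]
wrist_force: [0.1, 0.0, -0.2]
gripper_width: 0.003
```

>>> servo_tool([
  {"slide": [-0.06, 0, 0], "spin": 0},
])

```text
time_s: 6.2
tcp_pos: [0.5568, 0.2076, 0.1686]
ee_rot: [[-0.993, 0.118, -0.027], [0.118, 0.993, 0.023], [0.03, 0.019, -0.999]]
wrist_force: [-0.1, 0.2, -0.5]
gripper_width: 0.003
```

```bash
python3 -c "
from h import *
st()"
```

```text
t 6.2 world [0.5568 0.2076 0.1686] cab mm [-101.1  -49.   168.6] toolx yaw rel -X -0.07 j [  35.    22.    -6.9   -2.2  -61.6 -130.7] F [-0.11  0.22 -0.52] w 0.003370915163574468
```

>>> servo_tool([
  {"slide": [-0.06, 0, 0], "spin": 0},
])

```text
time_s: 6.3
tcp_pos: [0.5577, 0.2075, 0.1686]
ee_rot: [[-0.993, 0.119, -0.029], [0.118, 0.993, 0.023], [0.031, 0.019, -0.999]]
wrist_force: [-4.5, 2.0, 3.2]
gripper_width: 0.005
```

>>> servo_tool([
  {"slide": [-0.06, 0, 0], "spin": 0},
])

```text
time_s: 6.4
tcp_pos: [0.5586, 0.2074, 0.1685]
ee_rot: [[-0.992, 0.119, -0.03], [0.118, 0.993, 0.022], [0.033, 0.019, -0.999]]
wrist_force: [-4.1, 1.4, 1.7]
gripper_width: 0.003
```

>>> servo_tool([
  {"slide": [-0.06, 0, 0], "spin": 0},
])

```text
time_s: 6.5
tcp_pos: [0.5596, 0.2073, 0.1685]
ee_rot: [[-0.992, 0.118, -0.031], [0.118, 0.993, 0.022], [0.034, 0.019, -0.999]]
wrist_force: [-2.7, 1.5, 2.1]
gripper_width: 0.005
```

>>> servo_tool([
  {"slide": [-0.06, 0, 0], "spin": 0},
])

```text
time_s: 6.6
tcp_pos: [0.561, 0.2071, 0.1686]
ee_rot: [[-0.992, 0.118, -0.032], [0.118, 0.993, 0.022], [0.034, 0.018, -0.999]]
wrist_force: [-1.7, 0.5, 1.4]
gripper_width: 0.008
```

>>> servo_tool([
  {"slide": [-0.06, 0, 0], "spin": 0},
])

```text
time_s: 6.7
tcp_pos: [0.5624, 0.2069, 0.1685]
ee_rot: [[-0.992, 0.118, -0.032], [0.118, 0.993, 0.022], [0.034, 0.018, -0.999]]
wrist_force: [-5.6, 1.7, 3.4]
gripper_width: 0.005
```

>>> servo_tool([
  {"slide": [-0.05, 0, 0], "spin": 0},
])

```text
time_s: 6.8
tcp_pos: [0.5625, 0.2068, 0.1685]
ee_rot: [[-0.992, 0.118, -0.035], [0.118, 0.993, 0.022], [0.037, 0.018, -0.999]]
wrist_force: [-9.5, 3.1, 5.3]
gripper_width: 0.006
```

The force dipped and then rose at the stop after about 5.5 mm, so the catch has let go. Drawing back.

>>> servo_tool([
  {"slide": [0.2, 0, 0], "spin": 0},
  {"slide": [0.3, 0, 0], "spin": 0},
  {"slide": [0.5, 0, 0], "spin": 0},
  {"slide": [0.5, 0, 0], "spin": 0},
  {"slide": [0.5, 0, 0], "spin": 0},
  {"slide": [0.5, 0, 0], "spin": 0},
  {"slide": [0.6, 0, 0], "spin": 0},
  {"slide": [0.6, 0, 0], "spin": 0},
  {"slide": [0.6, 0, 0], "spin": 0},
  {"slide": [0.6, 0, 0], "spin": 0},
])

```text
time_s: 7.8
tcp_pos: [0.4339, 0.2217, 0.173]
ee_rot: [[-0.993, 0.118, -0.028], [0.118, 0.993, 0.024], [0.031, 0.02, -0.999]]
wrist_force: [-0.2, 0.4, -0.6]
gripper_width: 0.005
```

```bash
python3 - <<'E'
from h import *
st()
from station import optics
import cv2
for n,(x,y,w,h) in dict(scene=(195,100,130,130),top=(150,110,130,90)).items():
    f=optics.capture(n)["frame"][y:y+h,x:x+w,::-1]; cv2.imwrite(f"pics/{n}2.png",cv2.resize(f,None,fx=4.5,fy=4.5,interpolation=cv2.INTER_CUBIC))
E
```

```text
t 7.8 world [0.4339 0.2217 0.173 ] cab mm [-224.8  -49.4  173. ] toolx yaw rel -X -0.07 j [  44.8   11.7  -21.1   -2.5  -57.4 -140.2] F [-0.23  0.41 -0.57] w 0.005455565852882498
```

View pics/scene2.png

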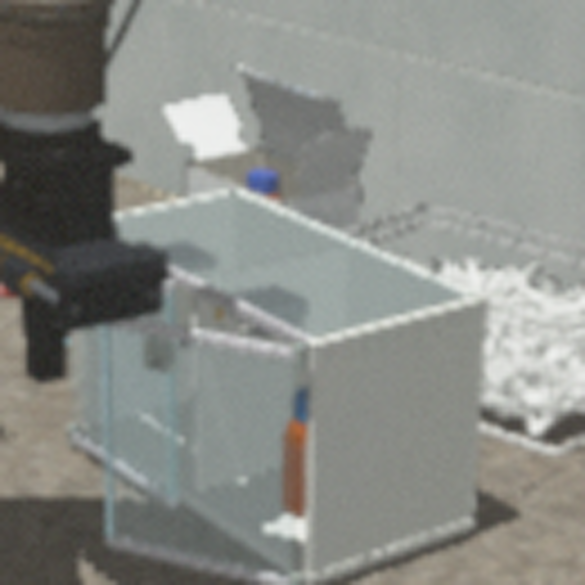

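View pics/top2.png

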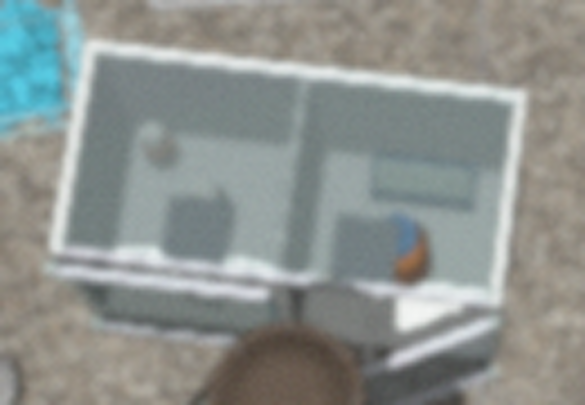

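Door ajar: free edge at scene zoom (108,~430), standing well forward, with the left door still shut. I'll go left past the free edge, then in behind it.

>>> servo_tool([
  {"slide": [0, 0.8, 0.05], "spin": 0},
  {"slide": [0, 0.8, 0.05], "spin": 0},
  {"slide": [0, 0.8, 0.05], "spin": 0},
  {"slide": [0, 0.8, 0], "spin": 0},
  {"slide": [-0.6, 0, 0], "spin": 0},
  {"slide": [-0.8, 0, 0], "spin": 0},
  {"slide": [-0.8, 0, 0], "spin": 0},
  {"slide": [-0.8, 0, 0], "spin": 0},
  {"slide": [-0.4, 0, 0], "spin": 0},
  {"slide": [0, 0, 0], "spin": 0},
])

```text
time_s: 8.9
tcp_pos: [0.5338, 0.3088, 0.165]
ee_rot: [[-0.994, 0.111, -0.027], [0.11, 0.994, 0.024], [0.029, 0.021, -0.999]]
wrist_force: [-0.8, -0.9, 0.1]
gripper_width: 0.005
```

```bash
python3 - <<'E'
from h import *
st()
H=np.array([-.09,-.157])
for t in np.arange(.5,1.6,.15):
    d=np.array([-np.sin(t),np.cos(t)]);n=np.array([np.cos(t),np.sin(t)])
    off=.003+.0085*n[0]+.015*n[1]
    # contact corner = centre-( .0085,.015); s of corner kept .135
    cen=H+.135*d+.003*n+np.array([.0085,.015]) 
    print(round(t,2),(cen*1000).round(1))
from station import optics
import cv2
for n,(x,y,w,h) in dict(scene=(195,100,130,130),top=(150,110,130,90)).items():
    f=optics.capture(n)["frame"][y:y+h,x:x+w,::-1]; cv2.imwrite(f"pics/{n}3.png",cv2.resize(f,None,fx=4.5,fy=4.5,interpolation=cv2.INTER_CUBIC))
E
```

```text
t 8.9 world [0.5338 0.3088 0.165 ] cab mm [-135.8   48.8  165. ] toolx yaw rel -X 0.38 j [  44.    24.1   -4.1   -2.3  -62.  -139.2] F [-0.85 -0.88  0.13] w 0.004907109923163192
0.5 [-143.6  -22.1]
0.65 [-160.8  -32.7]
0.8 [-176.3  -45.8]
0.95 [-189.6  -61. ]
1.1 [-200.5  -78.1]
1.25 [-208.7  -96.6]
1.4 [-214.  -116.1]
1.55 [-216.4 -136.2]
```

View pics/scene3.png

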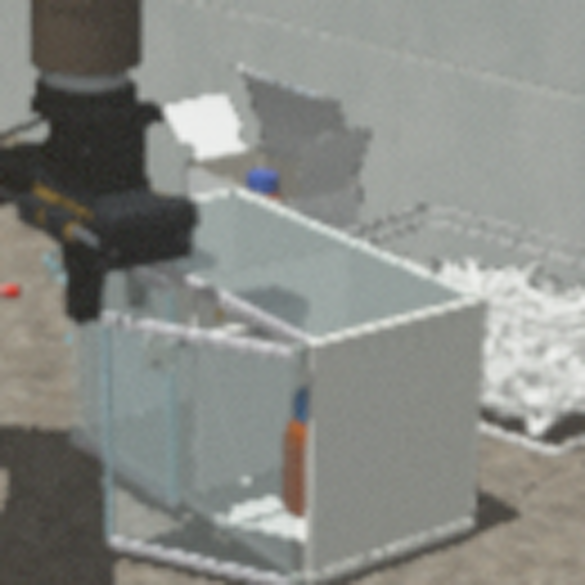

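```bash
python3 - <<'E'
from h import *
q=onz("scene",((103.5)/4.5-.5+195,(315.5)/4.5-.5+100),.196)
d=q[:2]-c; d=np.array([d@X,d@Y])-[-.09,-.157]; print(d,np.linalg.norm(d),np.arctan2(-d[0],d[1]))
E
```

```text
[-0.07179527  0.13573026] 0.15354889580562378 0.48654278207228147
```

>>> servo_tool([
  {"slide": [0, -0.5, 0], "spin": 0},
  {"slide": [0, -0.6, 0], "spin": 0},
  {"slide": [0, -0.6, 0], "spin": 0},
  {"slide": [0, -0.5, 0], "spin": 0},
  {"slide": [0, -0.3, 0], "spin": 0},
  {"slide": [0, 0, 0], "spin": 0},
])

```text
time_s: 9.6
tcp_pos: [0.5221, 0.2402, 0.1654]
ee_rot: [[-0.994, 0.109, -0.027], [0.108, 0.994, 0.025], [0.03, 0.022, -0.999]]
wrist_force: [-0.1, 0.1, 0.2]
gripper_width: 0.005
```

```bash
python3 -c "
from h import *
st()"
```

```text
t 9.6 world [0.5221 0.2402 0.1654] cab mm [-139.5  -20.7  165.4] toolx yaw rel -X 0.48 j [  39.7   20.3  -10.    -2.4  -60.  -134.7] F [-0.11  0.06  0.21] w 0.004798881279568197
```

>>> servo_tool([
  {"slide": [0.4, -0.24, 0], "spin": 0},
  {"slide": [0.4, -0.24, 0], "spin": 0},
  {"slide": [0.31, -0.26, 0], "spin": 0},
  {"slide": [0.31, -0.26, 0], "spin": 0},
  {"slide": [0.27, -0.3, 0], "spin": 0},
  {"slide": [0.27, -0.3, 0], "spin": 0},
])

```text
time_s: 10.2
tcp_pos: [0.4662, 0.2047, 0.1665]
ee_rot: [[-0.994, 0.107, -0.023], [0.107, 0.994, 0.027], [0.026, 0.025, -0.999]]
wrist_force: [-0.3, 0.4, 0.2]
gripper_width: 0.008
```

```bash
python3 - <<'E'
from h import *
st()
from station import optics
import cv2
for n,(x,y,w,h) in dict(scene=(195,100,130,130),top=(150,110,130,90)).items():
    f=optics.capture(n)["frame"][y:y+h,x:x+w,::-1]; cv2.imwrite(f"pics/{n}4.png",cv2.resize(f,None,fx=4.5,fy=4.5,interpolation=cv2.INTER_CUBIC))
E
```

```text
t 10.2 world [0.4662 0.2047 0.1665] cab mm [-190.9  -62.5  166.5] toolx yaw rel -X 0.57 j [  40.7   14.   -19.    -2.4  -57.  -135.5] F [-0.33  0.38  0.15] w 0.00797848350824134
```

View pics/scene4.png

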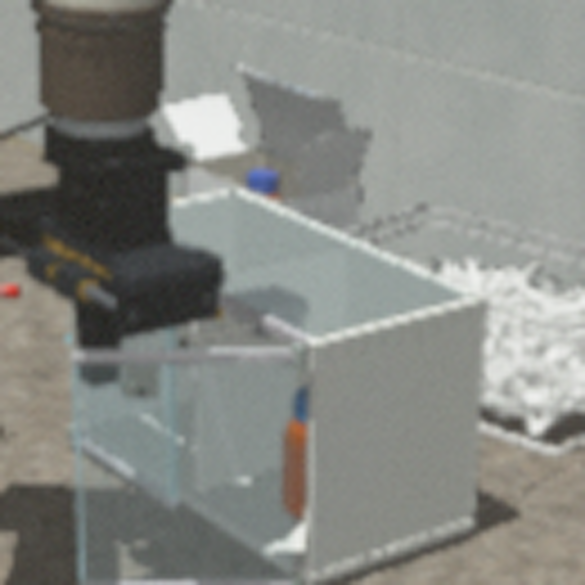

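The door follows; its edge is now at zoom (72,355), about 0.9 rad, with the finger behind it. Continuing along the arc.

>>> servo_tool([
  {"slide": [0.2, -0.32, 0], "spin": 0},
  {"slide": [0.2, -0.32, 0], "spin": 0},
  {"slide": [0.16, -0.37, 0], "spin": 0},
  {"slide": [0.16, -0.37, 0], "spin": 0},
  {"slide": [0.1, -0.38, 0], "spin": 0},
  {"slide": [0.1, -0.38, 0], "spin": 0},
  {"slide": [0.03, -0.38, 0], "spin": 0},
  {"slide": [0, 0, 0], "spin": 0},
])

```text
time_s: 11.1
tcp_pos: [0.4324, 0.1389, 0.1658]
ee_rot: [[-0.994, 0.109, -0.024], [0.108, 0.994, 0.027], [0.027, 0.025, -0.999]]
wrist_force: [0.5, -0.2, 0.6]
gripper_width: 0.002
```

```bash
python3 - <<'E'
from h import *
st()
from station import optics
import cv2
for n,(x,y,w,h) in dict(scene=(195,100,130,130),top=(150,110,130,130)).items():
    f=optics.capture(n)["frame"][y:y+h,x:x+w,::-1]; cv2.imwrite(f"pics/{n}5.png",cv2.resize(f,None,fx=4.5,fy=4.5,interpolation=cv2.INTER_CUBIC))
E
```

```text
t 11.1 world [0.4324 0.1389 0.1658] cab mm [-216.7 -131.8  165.8] toolx yaw rel -X 0.5 j [  36.9    9.   -25.9   -2.5  -55.4 -131.7] F [ 0.54 -0.21  0.57] w 0.0016058929736310508
```

View pics/scene5.png

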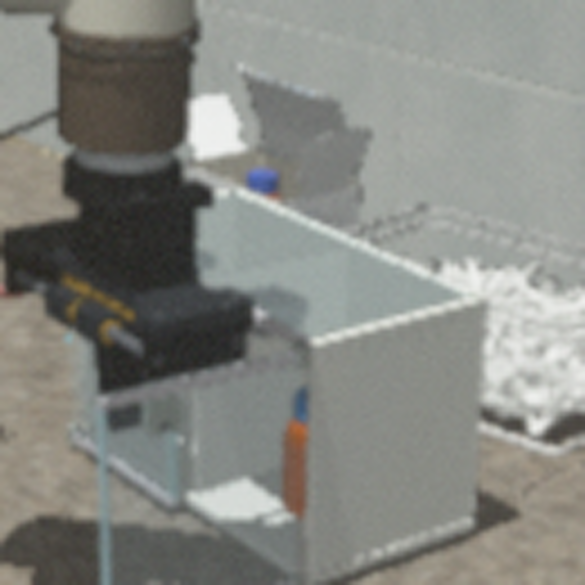

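```bash
python3 - <<'E'
from h import *
q=onz("scene",((102.5)/4.5-.5+195,(397.5)/4.5-.5+100),.196)
d=q[:2]-c; d=np.array([d@X,d@Y])-[-.09,-.157]; print(d,np.linalg.norm(d),np.arctan2(-d[0],d[1]))
E
```

```text
[-0.14815942  0.01220782] 0.14866151433651473 1.4885855469624252
```

>>> servo_tool([
  {"slide": [0, -0.2, 0], "spin": 0},
  {"slide": [0, -0.2, 0], "spin": 0},
  {"slide": [0, 0, 0], "spin": 0},
  {"slide": [0, 0.4, 0], "spin": 0},
  {"slide": [0, 0.8, 0], "spin": 0},
  {"slide": [0, 0.8, -0.4], "spin": 0},
  {"slide": [0, 0, -1], "spin": 0},
  {"slide": [0, 0, -1], "spin": 0},
  {"slide": [0, 0, -1], "spin": 0},
  {"slide": [0, 0, -1], "spin": 0},
])

```text
time_s: 12.2
tcp_pos: [0.4391, 0.181, 0.2755]
ee_rot: [[-0.994, 0.107, -0.033], [0.106, 0.994, 0.02], [0.035, 0.017, -0.999]]
wrist_force: [-0.1, -0.2, 0.1]
gripper_width: 0.005
```

>>> servo_tool([
  {"slide": [0, 1, -1], "spin": 0},
  {"slide": [0, 1, -1], "spin": 0},
  {"slide": [0, 1, -0.5], "spin": 0},
  {"slide": [0, 1, 0], "spin": 0},
  {"slide": [0, 0, 0], "spin": 0},
])

```text
time_s: 12.7
tcp_pos: [0.4532, 0.2864, 0.347]
ee_rot: [[-0.994, 0.106, -0.026], [0.106, 0.994, 0.026], [0.029, 0.023, -0.999]]
wrist_force: [0.1, -0.1, 0.2]
gripper_width: 0.007
```

```bash
python3 - <<'E'
from h import *
st()
from station import optics
import cv2
for n,(x,y,w,h) in dict(scene=(195,100,130,130),top=(150,110,130,130)).items():
    f=optics.capture(n)["frame"][:,:,::-1]; cv2.imwrite(f"pics/{n}6f.png",f);f=f[y:y+h,x:x+w]; cv2.imwrite(f"pics/{n}6.png",cv2.resize(f,None,fx=4.5,fy=4.5,interpolation=cv2.INTER_CUBIC))
E
```

```text
t 12.7 world [0.4532 0.2864 0.347 ] cab mm [-213.3   17.2  347. ] toolx yaw rel -X 0.63 j [  48.4    9.9    2.1   -2.1  -82.  -144.2] F [ 0.1  -0.12  0.15] w 0.007297217313890053
```

View pics/scene6.png

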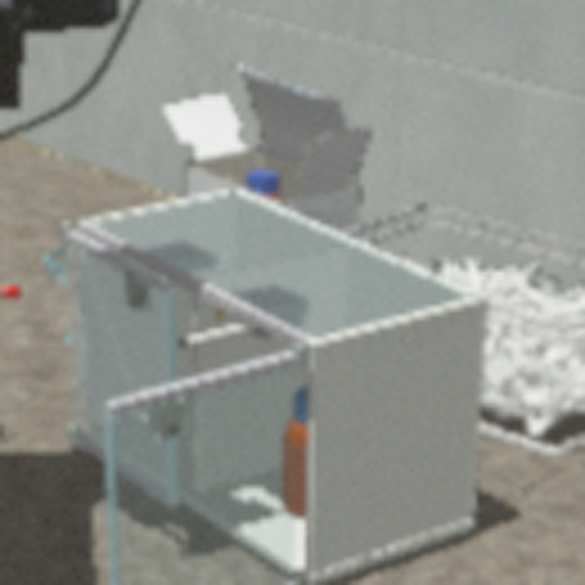

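View pics/top6f.png

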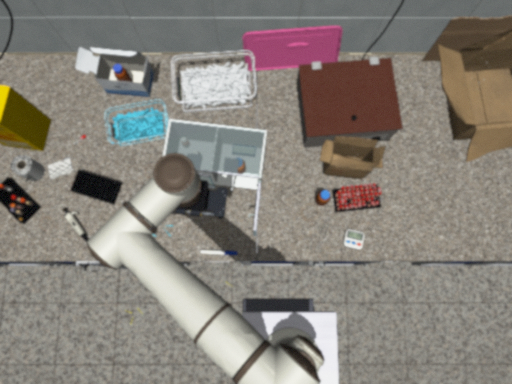

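```bash
python3 - <<'E'
from h import *
def e(q):
    d=q[:2]-c; d=np.array([d@X,d@Y])-[-.09,-.157]; print(d,np.linalg.norm(d),np.arctan2(-d[0],d[1]))
e(onz("scene",((108.5)/4.5-.5+195,(402.5)/4.5-.5+100),.196))
import cv2
cv2.imwrite("pics/t6z.png",cv2.resize(cv2.imread("pics/top6f.png")[160:250,210:300],None,fx=6,fy=6,interpolation=cv2.INTER_CUBIC))
E
```

```text
[-0.14916918  0.00325441] 0.14920467627560058 1.5489828608232994
```

View pics/t6z.png

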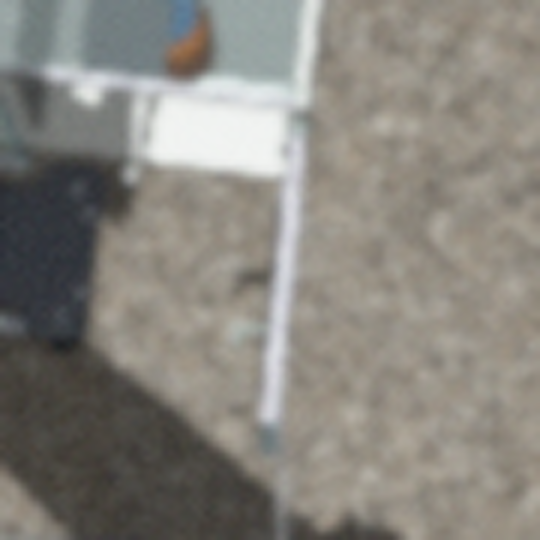

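The door stands square at about 1.55 rad, or 89°. Bottles and bench things are unmoved and the arm is clear, so I'm handing in.

```bash
python3 -c "
from station import r
print(r.finish_job())"
```

```text
the job is handed in; nothing more can be done
None
```

The right-hand door, the one in front of the brown bottle with the blue cap, is now wide open at about 1.55 rad (89°), and the job is handed in. I pressed its plate with the closed fingertips until the catch let go, then drew back 130 mm so the door sprang ajar to about 0.49 rad. I then put the fingertips behind the free edge and swung the door open.

- **Press:** I went about 5.5 mm, close to the door's stop. The force was about 2–5 N while the catch let go. It rose to about 11 N for one reading when the door reached the stop, which is more than the 2–5 N the plate needs.
- **Last checks:** The left door is shut. In the last pictures I saw no shift in the cabinet bottles or in the things on the bench, judged by eye. The robot is clear of everything, the wrist force is about zero, and the arm had used 12.7 s.
- **Disagreement:** In the last picture the door's edge measured 149 mm from the hinge, where 154.5 mm is given. I put this down to the few millimetres of difference between the two cameras (about 6 mm on the cabinet's position).

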